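# Hook a toed post frame onto the frame below by touch and snap it home

### The job

Stack the loose steel frame on the frame clamped to the bench, which sits a little off-centre on its shoe plate: hook the toes of its two near posts under the keeper bars of the near corner cups, let its far posts down into the far cups, and press its far end down until the spring catch snaps over the low cross bar, so that it stands fully home and level. Leave the things standing around it, and the clip lying on the lower frame, where they are.

Things in the scene. Friction and masses are not known exactly. Their poses are not given: they have to be found in the camera images.
- handle (a point): Centre of the loose upper frame's grip bar, over the middle of its deck: 12 mm thick (x), 90 long (y), 22 high, centre 96 mm above the soles, 35 mm free beneath. Frame of grey sheet and bare steel, 0.28 to 0.56 kg. Its axes: z up, x towards the end WITHOUT toes. Four posts 14 x 14 mm at x +-60, y +-50 mm. It starts upright on the bench, toes roughly towards the robot.
- toe_left (a point): Tip of the toe of the upper frame's post at x -60, y +50 mm, at sole level (handle frame: -79, +50, -96 mm). The toe is a flat tab 14 mm wide, 7 mm thick, that sticks out 12 mm beyond the post's -x face at the sole.
- toe_right (a point): Tip of the like toe at y -50 mm, at sole level (handle frame: -79, -50, -96 mm).
- far_foot_left (a point): Centre of the sole of the upper frame's toeless post at x +60, y +50 mm (handle frame: +60, +50, -96 mm). Mid-way between the two toeless posts a low cross bar hangs from the deck on two straps: x 55 to 66, y -28 to 28 mm, 8 to 13 mm above the soles; the catch holds it.
- far_foot_right (a point): Centre of the sole of the toeless post at x +60, y -50 mm (handle frame: +60, -50, -96 mm).
- far_edge (a point): Place to press: on top of the upper frame's flat deck (150 x 122 mm, top 50 mm above the soles), mid-way along its toeless end, 17 mm in from the edge (handle frame: +58, 0, -46 mm).
- seat (a point): Nominal seat: centre of the deck top (51 mm up; floor level of the corner cups at x +-60, y +-50) if the lower frame stood centred on its shoe, a dark fixed plate 200 x 190 x 5 mm. It does NOT: it is clamped up to 14 mm off in y, 4 in x (not turned), which no reading gives: feel for it or look. Axes: z up, x to the catch. Deck 172 x 136 mm, 6 thick, widest part in y. Home: handle 96 mm above.
- keeper_left (a point): NOMINAL middle of the underside of the keeper bar across the near cup at y +50 (seat frame: -73.5, +50, +13 mm; shifted as the lower frame is); bar 8 mm wide in x, 6 high. Cup cheeks 18 mm apart, x -81 to -47, 26 high; open towards the middle (+x). The toe passes under the bar from the middle outwards, toe end low and far end up 13 to 20 degrees, until the post meets the bar.
- keeper_right (a point): The same at y -50 mm (seat frame: -73.5, -50, +13 mm, nominal). A frame lowered level lands on the keepers or on the far cups' walls instead of going home.
- far_cup_left (a point): NOMINAL centre of the floor of the closed far cup at y +50 (seat frame: +60, +50, 0; shifted as the lower frame is), for the toeless post: 18.4 mm (x) by 18 mm (y) inside, straight to 15 mm up, then flared outwards to 26 mm.
- far_cup_right (a point): The same at y -50 mm (seat frame: +60, -50, 0, nominal).
- catch (a joint): Travel (m) of the 30 mm wide spring catch at the middle of the lower frame's +x end: 0 sprung forward (at rest, and when holding), up to 0.012 pushed back. Its sloping face meets the cross bar with the far end about 14 mm up; its lip is 14.6 mm above the seat. The frame's weight does not pass it: press the far edge down with up to about 20 N; it then snaps back over the bar.
- clip_1: Bent rod clip, 48 x 58 x 8 mm, lying in the middle of the lower frame's deck; stays there under the upper frame. Origin at its underside.
- tub_small: White lidded tub, 64 mm across, 66 mm high, behind the work. Bystander. Origin at the centre of its underside.
- fixing_box: Blue and white carton, 75 x 132 x 66 mm, behind the work. Bystander. Origin at the centre of its underside.
- glue_bottle: Slim white bottle, 25 mm across, 80 mm high, between the two frames, near the bench's front. Bystander. Origin at the centre of its underside.

How it is judged (in metres and radians):
At the end, for the whole second after the job is handed in: All four posts stand on the cup floors (toe soles within 3 mm, far soles within 4 mm of the seat's level), the handle within 8 mm in x and 18 mm in y of the nominal seat point and 0.08 rad of its heading, and the catch sprung back over the bar (within 2 mm of rest) (z of toe_left in the frame of seat between -0.003 and 0.003 m and z of far_foot_left in the frame of seat between -0.003 and 0.004 m and z of toe_right in the frame of seat between -0.003 and 0.003 m and z of far_foot_right in the frame of seat between -0.003 and 0.004 m and angle between the x axis of handle and the x axis of seat, either way round below 0.08 rad and value of joint catch below 0.002 m and x of handle in the frame of seat between -0.008 and 0.008 m and y of handle in the frame of seat between -0.018 and 0.018 m); the robot touches nothing.
It fails at once if a bystander (tub, carton, bottle) is pushed more than 30 mm (distance of any of tub_small, fixing_box, glue_bottle from where it was at the start of the episode above 0.03 m).
It fails at once if the clip on the lower frame is shifted more than 30 mm (distance of clip_1 from where it was at the start of the episode above 0.03 m).
It also fails if it takes over 72 s, if anything falls off the work surface, if the arm or the gripper's body presses on something with over 40 N, if the wrist force passes 120 N, or if a joint passes its speed limit or range.

### The arm

A 6-joint arm with a two-finger parallel gripper is mounted at the origin on a cart in front of the work surface, level with it; the furniture and walls round the work are solid. World frame = base frame: x ahead of the robot, y to its left, z up, the work surface at z = 0. Lengths are in mm, angles in degrees, forces in N, time in s.
With the tool pointing down it reaches from about 275 to 875 mm from the base axis. Payload 12.5 kg.
Tool frame: the origin (TCP) lies midway between the tips of the shut fingers; the grasp point (between the pads) lies 19 mm behind it; z points along the fingers, y is the direction in which the jaws open and shut (so a half turn about z gives the same grasp; the last joint's range is limited). The gripper opens to 85 mm and grips with 20 to 120 N. Pads are 22 mm wide; open, the fingers measure 114 mm over their backs; the gripper's body (76 mm by 85 mm) begins 54 mm behind the grasp point. The pads swing forward as they close: fully open they stand 13 mm farther back than shut.
Start: joints at [-77.613, 20.094, 94.641, -0, 65.266, -4.847], TCP at [162.976, -525.284, 203.89] pointing down, gripper open.
Joint ranges: [-157.81, 157.81], [-45, 120.19], [0.68, 151.7], [-89.99, 269.99], [4.06, 180], [-164.3, 164.3]. Speed limits (degrees/s): [127.2, 127.2, 159.86, 180, 180, 180].

### API

Orientations are given as [roll, pitch, yaw] about the fixed x, y, z axes, in that order (R = Rz(yaw) Ry(pitch) Rx(roll)).
In Python, from plant import telemetry, cams, ticket gives the robot as it stands.
- The arm moves only by the shell command python3 -m creep 'ROWS' [FORCE]. ROWS is text: rows parted by semicolons, each of 7 numbers parted by spaces: the opening, from -1 (shut) to 1 (fully open), then the shift along the tool's x, y, z in mm, then the turn, a rotation vector about the tool's x, y, z in degrees. In form: gripper dx dy dz wx wy wz; .... A call has 1 to 20 rows; each row shifts and turns the commanded pose from where the row before left it, along the tool's axes as they then stand; what a row does not reach is not made up. A row lasts 1/12 s, in which the tool goes at most 41.7 mm and 7.16 degrees, less where a joint would pass 70% of its speed; a pose out of reach is approached as far as the arm can. A call with a gripper value outside its range is refused whole. The fingers move at their own pace and stop on an object; FORCE is the grip in N (left out, the last holds). Time passes only in rows, so rows that do not move let the fingers close. It gives the time, the measured TCP pose, the force and the opening at its end, in the units of the state.
- telemetry.read_state(): the state, without advancing time (a new reading comes with each control period).
- cams.capture(name): name is "side" or "top"; returns (picture, depth): 400x640x3 uint8, blue, green, red; 400x640 float32, mm along the optical axis (not along the pixel's ray), 0 where there is no reading.
- cams.camera_params(name): a dict with "fovy" (degrees; the focal length in pixels is half the picture's height over the tangent of half this angle, whatever the lens; pixels are square), "cx", "cy" (the principal point, pixels), "rvec" (rotation vector, rad) and "tvec" (3), from world to camera coordinates, as OpenCV has them. Camera axes: x right, y down, z forward; pixel columns grow to the right and rows downward; lengths in mm; the calibration is good to about 2 mm. A picture is of the moment at which its call begins. camera_params takes no time and is no camera call.
- ticket.sign_off(): hands the job in, once; it reports no verdict.
The state is a dict: "t": time; "q": joint angles; "joint_velocities": joint speeds; "joint_torque": joint torques, N m; "eef_pos": TCP position; "orientation": TCP orientation; "ft_force": force on the tool from outside, world axes, zero at the start; "torque": the same for the moment, N m; "opening": finger opening in mm.
Only numpy, scipy, OpenCV 4.12 (cv2) and the standard library are available. Lean on these libraries where they do the work, as an engineer would, in place of code of your own. Each camera call takes 0.05 s, during which the arm holds its last target.

## Working session

There is one attempt and no reset: what is moved stays moved. The work goes in short steps, Python scripts to look and compute and a shell command to move; the robot and the scene stay as the last step left them, time stands still between calls to the robot, and variables do not carry over. Pictures are saved under pics/ and viewed, and the job is handed in when it is done.

```bash
mkdir -p pics; ls; cat > h.py <<'E'
import numpy as np,cv2
from plant import telemetry,cams,ticket
def cam(n):
    p=cams.camera_params(n);R=cv2.Rodrigues(np.array(p['rvec'],float))[0];t=np.array(p['tvec'],float).ravel()
    f=200/np.tan(np.radians(p['fovy'])/2);return p,R,t,f
def px2w(n,u,v,d):
    p,R,t,f=cam(n);c=np.array([(u-p['cx'])/f*d,(v-p['cy'])/f*d,d]);return R.T@(c-t)
def px2z(n,u,v,z):
    p,R,t,f=cam(n);c=R.T@np.array([(u-p['cx'])/f,(v-p['cy'])/f,1]);o=-R.T@t;return o+c*(z-o[2])/c[2]
def w2px(n,P):
    p,R,t,f=cam(n);c=R@np.array(P,float)+t;return p['cx']+f*c[0]/c[2],p['cy']+f*c[1]/c[2]
def snap(n,tag):
    im,d=cams.capture(n);cv2.imwrite(f'pics/{tag}.png',im);np.save(f'pics/{tag}.npy',d);return im,d
def crop(tag,u0,v0,u1,v1,s,out):
    im=cv2.imread(f'pics/{tag}.png')[v0:v1,u0:u1];cv2.imwrite(f'pics/{out}.png',cv2.resize(im,None,fx=s,fy=s,interpolation=cv2.INTER_CUBIC))
E
python3 - <<'E'
from h import *
for n in('top','side'):
    snap(n,n+'0');p,R,t,f=cam(n);print(n,p,f,-R.T@t)
print(telemetry.read_state())
E
```

```text
pics
top {'fovy': 44.50206964876328, 'cx': 315.36400843028946, 'cy': 198.37985915629895, 'rvec': array([ 2.04825435, -2.17046054,  0.2298239 ]), 'tvec': array([161.73113085, 546.59767171, 906.95602924])} 488.8399243464141 [ 350.55052509  139.04151146 1002.63502823]
side {'fovy': 52.86057230259329, 'cx': 325.61662564113897, 'cy': 195.07653843125013, 'rvec': array([ 0.5004097 , -2.34300844,  1.64143445]), 'tvec': array([555.91968264, 144.78079058, 807.21593854])} 402.363214778303 [220.06204023 874.28797013 410.85153772]
{'t': 0.1, 'q': array([-7.76139126e+01,  2.01203300e+01,  9.46727533e+01,  1.51978629e-03,
        6.52665063e+01, -4.84748457e+00]), 'joint_velocities': array([-0.11772121, -0.15290592, -0.14506751, -0.02451237,  0.04860427,
       -0.02871053]), 'joint_torque': array([ 1.55783237e-04, -5.06834221e+01, -2.91877341e+01, -6.70216104e-05,
        2.59737411e-03, -1.77897505e-05]), 'eef_pos': array([ 162.90598734, -524.97982734,  203.42458998]), 'orientation': array([-1.79940740e+02, -6.41031028e-03,  1.72329320e+01]), 'ft_force': array([-0.57364903, -0.14063299, -0.00488593]), 'torque': array([ 0.01714256, -0.02314265, -0.00108595]), 'opening': 85.61745033282048}
```

View pics/top0.png

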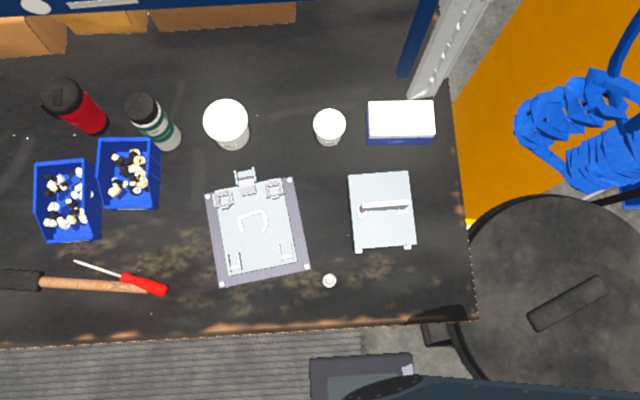

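View pics/side0.png

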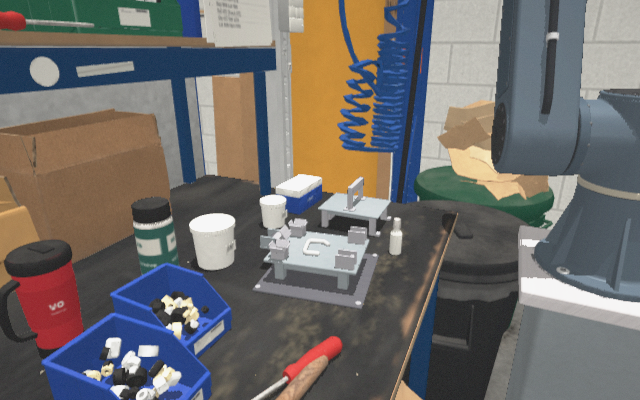

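Top view: lower frame at about (255,230), loose frame at (383,210), bottle at (329,281), tub at (329,127), carton at (400,122). I'll enlarge it.

```bash
python3 - <<'E'
from h import *
crop('top0',195,160,325,295,5.5 and 4.4,'lo');crop('top0',335,160,430,260,6,'up')
E
```

```text
(no output)
```

View pics/lo.png

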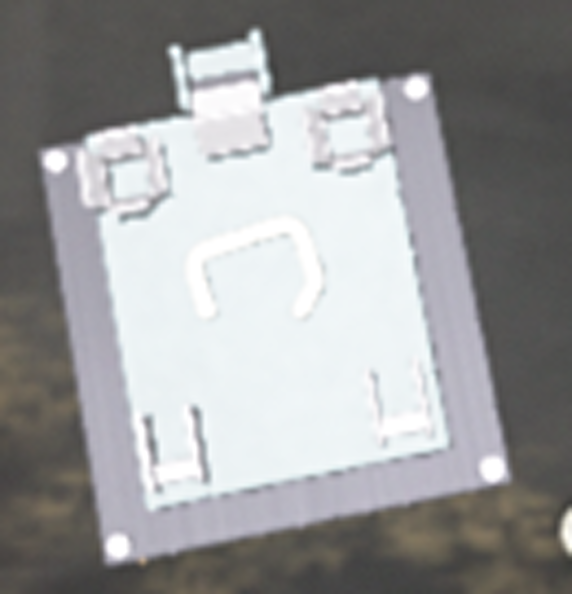

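View pics/up.png

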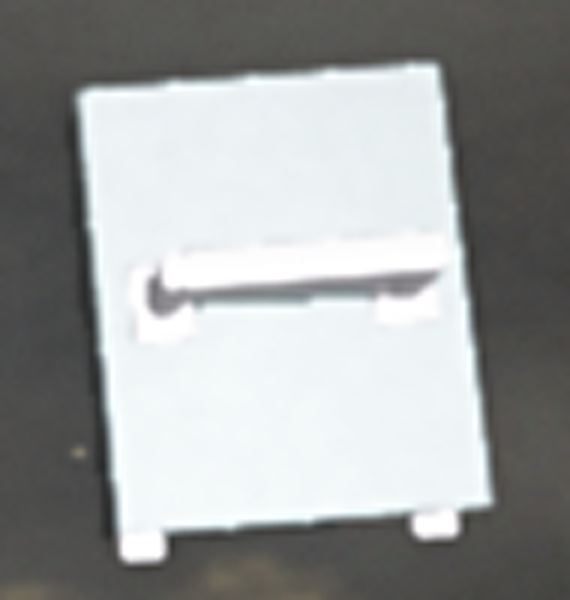

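```bash
cat >> h.py <<'E'
def fitrect(W,L,B):
    # W corners TL,TR,BR,BL (x+ y+),(x+ y-),(x- y-),(x- y+)
    M=np.array([[L/2,B/2],[L/2,-B/2],[-L/2,-B/2],[-L/2,B/2]]);W=np.array(W)[:,:2];c=W.mean(0);D=W-c
    a=np.arctan2((M[:,0]*D[:,1]-M[:,1]*D[:,0]).sum(),(M*D).sum());R=np.array([[np.cos(a),-np.sin(a)],[np.sin(a),np.cos(a)]])
    return c,np.degrees(a),D@R-M
E
python3 - <<'E'
from h import *
np.set_printoptions(precision=1,suppress=True)
def go(px,s,o,z,L,B):
    W=[px2z('top',a/s+o[0]-.5+.5/s,b/s+o[1]-.5+.5/s,z) for a,b in px];r=fitrect(W,L,B);print(*r);return r
s=go([(40,152),(430,73),(510,482),(107,565)],4.4,(195,160),5,200,190)
l=go([(82,137),(380,80),(450,443),(147,510)],4.4,(195,160),51,172,136)
a=np.radians(s[1]);d=l[0]-s[0];print('off in seat axes',d@[np.cos(a),np.sin(a)],d@[-np.sin(a),np.cos(a)])
# white shoe marks, keepers etc
u=go([(78,92),(438,63),(493,503),(120,535)],6,(335,160),50,150,122)
D=np.load('pics/top0.npy')
for (x,y) in [(255,235),(383,225),(215,240),(385,207),(300,240),(340,225)]: print((x,y),px2w('top',x,y,D[y,x]))
E
```

```text
[505.4 254.5] 8.268002712395946 [[-1.4 -0.6]
 [-0.7  0.2]
 [ 1.   1.3]
 [ 1.1 -1. ]]
[509.5 252. ] 8.461347151723547 [[-0.3  0.8]
 [-1.7 -0.9]
 [ 1.8  0.2]
 [ 0.2 -0.2]]
off in seat axes 3.75774460368535 -3.0428647832230693
[528.4  -0.2] 1.3332408130370375 [[-0.5 -0.3]
 [-0.3  0. ]
 [ 0.7  0.1]
 [ 0.2  0.2]]
(255, 235) [490.4 252.3  49.9]
(383, 225) [495.8  -0.4  48.6]
(215, 240) [491.2 339.5   6.7]
(385, 207) [522.8  -0.3  95.4]
(300, 240) [481.4 165.8   4.8]
(340, 225) [508.2  81.6   1.1]
```

```bash
cat >> h.py <<'E'
from scipy.spatial.transform import Rotation as Ro
def delta(pos,rpy):
    s=telemetry.read_state();R=Ro.from_euler('xyz',s['orientation'],degrees=True);T=Ro.from_euler('xyz',rpy,degrees=True)
    return R.inv().apply(np.array(pos)-s['eef_pos']).round(2),(R.inv()*T).as_rotvec(degrees=True).round(2)
def st():
    s=telemetry.read_state();print(round(s['t'],2),s['eef_pos'].round(1),s['orientation'].round(2),'F',s['ft_force'].round(1),'T',s['torque'].round(2),round(s['opening'],1))
E
python3 -m creep '1 0 0 0 0 0 -6.74;1 0 0 0 0 0 -6.74;1 0 0 0 0 0 -6.74;1 0 0 0 0 0 -6.74;1 0 0 0 0 0 -6.74;1 0 0 0 0 0 -6.74;1 0 0 0 0 0 -6.74;1 0 0 0 0 0 -6.74;1 0 0 0 0 0 -6.74;1 0 0 0 0 0 -6.74;1 0 0 0 0 0 -6.74' 60
python3 -c "
from h import *
st();print(delta([528.4,-.2,190],[180,0,91.33]))"
```

```text
t: 1.02
eef_pos: [162.9, -525.1, 203.5]
orientation: [-180.0, -0.0, 91.7]
ft_force: [0.7, -0.7, -0.1]
opening: 85.6
1.02 [ 162.9 -525.1  203.5] [-1.7999e+02 -4.0000e-02  9.1710e+01] F [ 0.7 -0.7 -0.1] T [-0.    0.03 -0.05] 85.6
(array([513.74, 380.98,  13.87]), array([-0.01, -0.04,  0.38]))
```

```bash
python3 -m creep '1 16 12 0 0 0 0;1 31.6 23.5 0 0 0 0.1;1 31.6 23.5 0 0 0 0.1;1 31.6 23.5 0 0 0 0.1;1 31.6 23.5 0 0 0 0.1;1 31.6 23.5 1 0 0 0;1 31.6 23.5 1 0 0 0;1 31.6 23.5 1 0 0 0;1 31.6 23.5 1 0 0 0;1 31.6 23.5 1 0 0 0;1 31.6 23.5 1 0 0 0;1 31.6 23.5 1 0 0 0;1 31.6 23.5 1 0 0 0;1 31.6 23.5 1 0 0 0;1 31.6 23.5 1 0 0 0;1 31.6 23.5 1 0 0 0;1 23.7 16.5 1 0 0 0;1 0 0 0 0 0 0'
python3 -c "
from h import *
st();print(delta([528.4,-.2,150],[180,0,91.33]));snap('top','top1')"
```

```text
t: 2.52
eef_pos: [536.3, -0.9, 191.3]
orientation: [180.0, -0.0, 91.2]
ft_force: [-0.8, 0.1, -0.8]
opening: 85.3
2.52 [536.3  -0.9 191.3] [ 1.7999e+02 -5.0000e-02  9.1170e+01] F [-0.8  0.1 -0.8] T [-0.01 -0.06 -0.02] 85.3
(array([ 0.82, -7.91, 41.29]), array([ 0.01, -0.05, -0.16]))
```

View pics/top1.png

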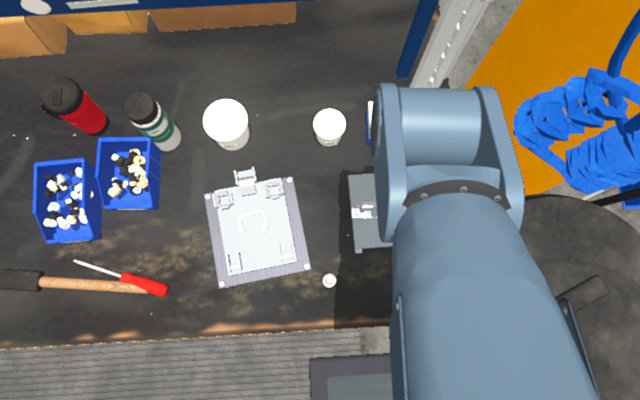

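```bash
python3 -c "
from h import *
for a,b in [(165,272),(445,250)]: print(px2z('top',a/6+335-.4,b/6+160-.4,107))
snap('side','side1');crop('side1',290,60,490,260,3.8,'s1')"
```

```text
[527.00918479  43.81790288 107.        ]
[528.91348059 -43.88678003 107.        ]
```

View pics/s1.png

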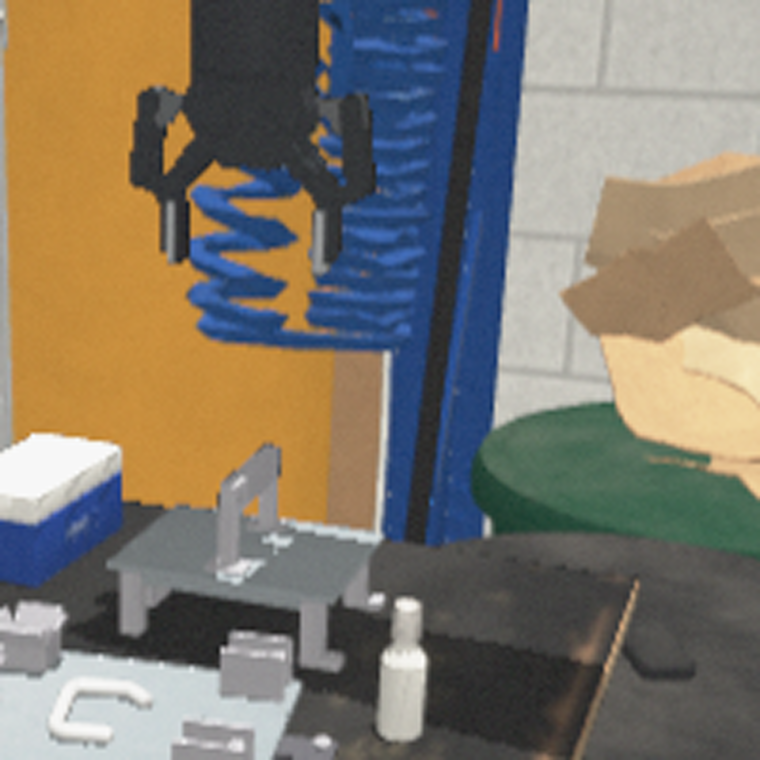

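```bash
python3 -m creep '1 0.4 -4.1 10 0 0 -0.1;1 0.4 -4.1 20 0 0 -0.1;1 0 0 20 0 0 0;1 0 0 20 0 0 0;1 0 0 18 0 0 0;1 0 0 14 0 0 0;1 0 0 8 0 0 0;1 0 0 4 0 0 0;1 0 0 0 0 0 0' 60
python3 -m creep '-0.2 0 0 0 0 0 0;-0.4 0 0 0 0 0 0;-0.6 0 0 0 0 0 0;-0.8 0 0 0 0 0 0;-1 0 0 0 0 0 0;-1 0 0 0 0 0 0;-1 0 0 0 0 0 0;-1 0 0 0 0 0 0;-1 0 0 0 0 0 0;-1 0 0 0 0 0 0' 100;python3 -c "
from h import *
st()"
```

```text
t: 3.37
eef_pos: [525.9, -4.6, 77.6]
orientation: [-179.9, -0.0, 91.1]
ft_force: [-0.2, 0.4, 0.0]
opening: 85.1
t: 4.2
eef_pos: [526.7, -4.1, 78.2]
orientation: [179.9, 0.0, 91.2]
ft_force: [0.7, -0.9, 5.7]
opening: 5.1
4.2 [526.7  -4.1  78.2] [1.7995e+02 1.0000e-02 9.1180e+01] F [ 0.7 -0.9  5.7] T [-0.01 -0.11 -0.02] 5.1
```

```bash
python3 -m creep '-1 0 0 0 0 0 0;-1 0 0 0 0 0 0;-1 0 0 0 0 0 0'; python3 -c "
from h import *
st();snap('side','side2');crop('side2',290,60,490,260,3.8,'s2')"
```

```text
t: 4.45
eef_pos: [526.7, -4.1, 78.2]
orientation: [179.9, 0.0, 91.2]
ft_force: [0.5, -0.3, 5.9]
opening: 5.1
4.45 [526.7  -4.1  78.2] [1.7995e+02 1.0000e-02 9.1170e+01] F [ 0.5 -0.3  5.9] T [-0.06 -0.09 -0.03] 5.1
```

View pics/s2.png

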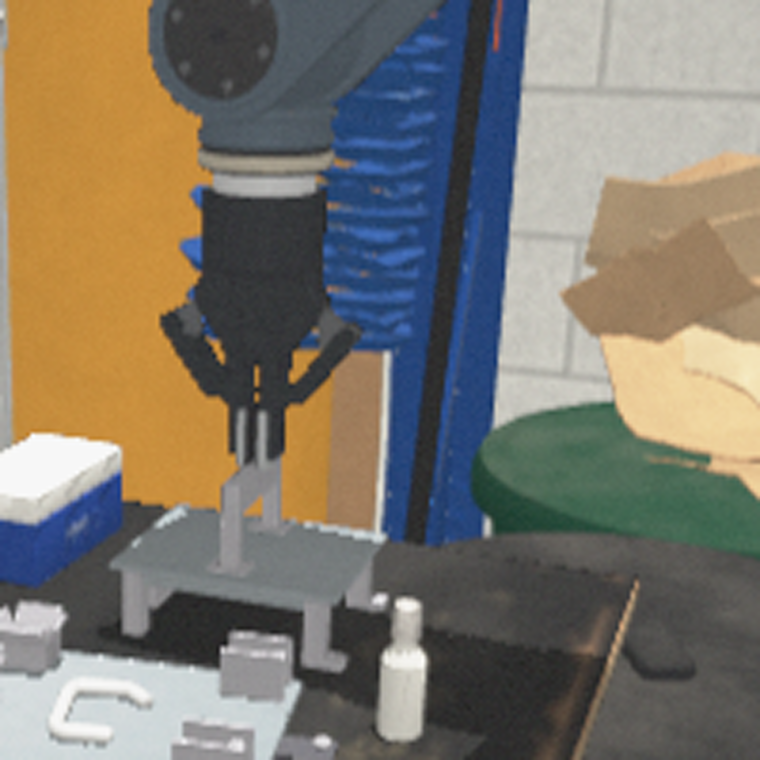

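```bash
python3 -c "
from h import *
for P in [[526.7,-4.1,78.2],[526.7,-4.1,97],[528,0,107],[528,0,85],[528,45,107],[528,45,85],[528,-45,107]]:
    u,v=w2px('side',P);print(P,(u-290)*3.8,(v-60)*3.8)
D=np.load('pics/side2.npy')
for a,b in [(240,450),(276,450),(262,475),(232,500),(272,455),(258,470)]:
    u=int(a/3.8+290);v=int(b/3.8+60);print(a,b,px2w('side',u,v,D[v,u]))
crop('side2',330,150,400,220,10,'s2b')
"
```

```text
[526.7, -4.1, 78.2] 254.35798369773858 506.53262378160866
[526.7, -4.1, 97] 255.20805306775304 478.88736883536376
[528, 0, 107] 251.54695196429742 465.6007672044613
[528, 0, 85] 250.57487670669119 498.2303038101915
[528, 45, 107] 226.3575046679408 486.5870112791189
[528, 45, 85] 225.5469272053937 520.3884644826416
[528, -45, 107] 274.8106578109071 446.2189283243121
240 450 [534.67115189   5.06335924 119.04765069]
276 450 [513.36944452   0.91079908 120.64114573]
262 475 [522.55106456   1.89037501 102.03208851]
232 500 [524.66434241  43.96372515  99.89402166]
272 455 [515.49957136   1.78410717 118.10800328]
258 470 [524.30268755   4.60471177 107.68584977]
```

View pics/s2b.png

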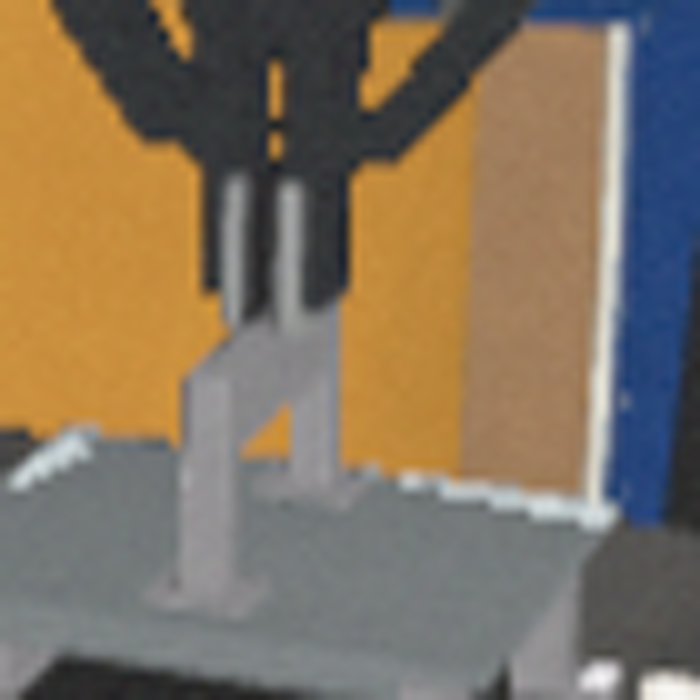

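```bash
python3 -c "
from h import *
for P in [[536.3,-1,191.3],[536.3,-1,204.3],[536.3+45,-1,204.3],[536.3-45,-1,204.3]]:
    u,v=w2px('side',P);print(P,(u-290)*3.8,(v-60)*3.8)
D=np.load('pics/side1.npy')
for a,b in [(175,250),(325,262),(172,225),(320,235),(255,60)]:
    u=int(a/3.8+290);v=int(b/3.8+60);print(a,b,px2w('side',u,v,D[v,u]))
st()
"
```

```text
[536.3, -1, 191.3] 243.32636883065553 334.11194924031423
[536.3, -1, 204.3] 243.88441642197708 313.45882060641935
[581.3, -1, 204.3] 176.48527830104672 306.9151397564029
[491.29999999999995, -1, 204.3] 313.7850091259836 320.2453639159394
175 250 [578.67950719   9.17946483 243.79758902]
325 262 [486.74767629   0.60412214 242.49483503]
172 225 [220.06204023 874.28797013 410.85153772]
320 235 [487.56072291   7.88634577 259.33404237]
255 60 [522.75319271  30.25674766 358.13446225]
4.5 [526.7  -4.1  78.2] [1.7995e+02 1.0000e-02 9.1180e+01] F [-0.1  0.7  6.2] T [-0.01 -0.11 -0.03] 5.1
```

Side view shows the fingertips stopped at the bar's top (z about 107) although the reading says 78. So the tips really sit about 29 mm higher than the pose reading. I'll open and go down further, allowing for that.

```bash
python3 -m creep '-1 0 0 -10 0 0 0;1 0 0 -5 0 0 0;1 4 1.3 0 0 0 0;1 0 0 0 0 0 0;1 0 0 0 0 0 0;1 0 0 0 0 0 0;1 0 0 0 0 0 0;1 0 0 0 0 0 0;1 0 0 0 0 0 0;1 0 0 0 0 0 0' 100; python3 -c "
from h import *
st();snap('side','side3');crop('side3',310,80,430,230,4,'s3')
D=np.load('pics/side3.npy')"
```

```text
t: 5.33
eef_pos: [527.5, -0.1, 92.8]
orientation: [-180.0, -0.0, 91.2]
ft_force: [-0.3, 0.1, -0.2]
opening: 85.5
5.33 [ 5.275e+02 -1.000e-01  9.280e+01] [-179.99   -0.     91.17] F [-0.3  0.1 -0.2] T [ 0.01  0.01 -0.03] 85.5
```

View pics/s3.png

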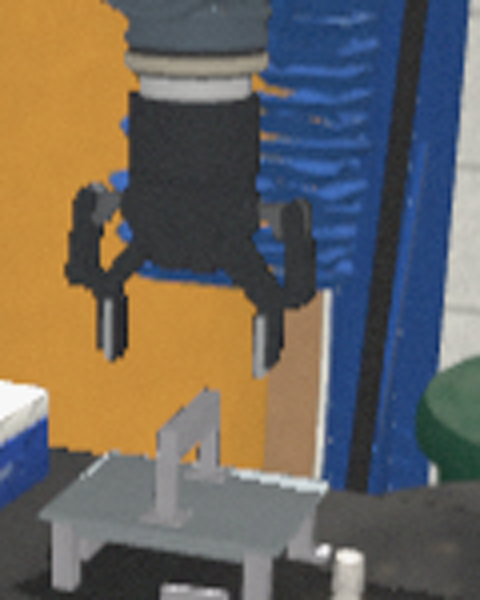

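```bash
python3 -m creep '1 0 0.4 8 0 0 0;1 0 0.3 12 0 0 0;1 0 0 12 0 0 0;1 0 0 8 0 0 0;1 0 0 3 0 0 0;1 0 0 0 0 0 0;-1 0 0 0 0 0 0;-1 0 0 0 0 0 0;-1 0 0 0 0 0 0;-1 0 0 0 0 0 0;-1 0 0 0 0 0 0;-1 0 0 0 0 0 0;-1 0 0 0 0 0 0;-1 0 0 0 0 0 0;-1 0 0 0 0 0 0;-1 0 0 0 0 0 0' 100; python3 -c "
from h import *
st();snap('side','side4');crop('side4',310,80,430,230,4,'s4')"
```

```text
t: 6.72
eef_pos: [527.8, 0.0, 49.9]
orientation: [-179.9, -0.0, 91.2]
ft_force: [-5.0, -0.6, 4.3]
opening: 10.2
6.72 [527.8   0.   49.9] [-179.94   -0.     91.18] F [-5.  -0.6  4.3] T [-0.03  0.71  0.02] 10.2
```

View pics/s4.png

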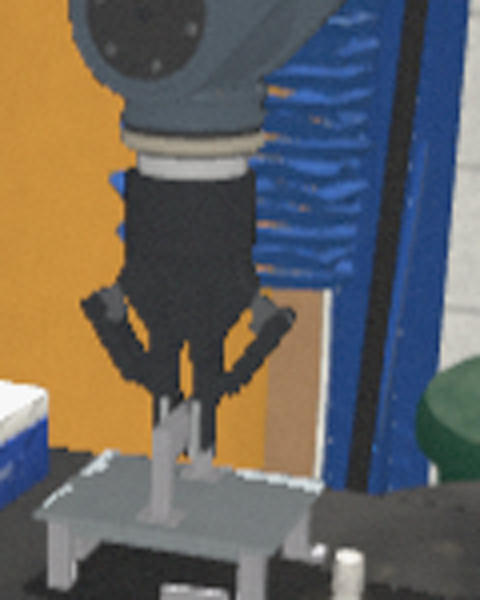

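```bash
python3 -m creep '-1 0 0 -5 0 0 0;-1 0 0 -12 0 0 0;-1 0 0 -20 0 0 0;-1 0 0 -25 0 0 0;-1 0 0 -25 0 0 0;-1 0 0 -15 0 0 0;-1 0 0 -8 0 0 0;-1 0 0 0 0 0 0;-1 0 0 0 0 0 0;-1 0 0 0 0 0 0'; python3 -c "
from h import *
st();snap('side','side5');snap('top','top5');crop('side5',310,80,430,230,4,'s5')
print(delta([495,252,160],[180,0,98.35]))"
```

```text
t: 7.6
eef_pos: [527.5, 0.1, 158.5]
orientation: [-179.9, -0.0, 91.2]
ft_force: [0.2, 0.0, -5.3]
opening: 10.3
7.6 [5.275e+02 1.000e-01 1.585e+02] [-1.7988e+02 -2.0000e-02  9.1170e+01] F [ 0.2  0.  -5.3] T [ 0.02 -0.05 -0.02] 10.3
(array([252.57, -27.43,  -1.22]), array([-0.12, -0.02, -7.18]))
```

View pics/s5.png

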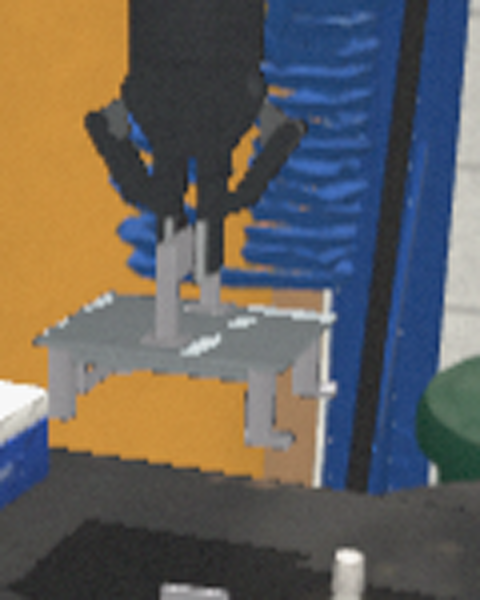

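View pics/top5.png

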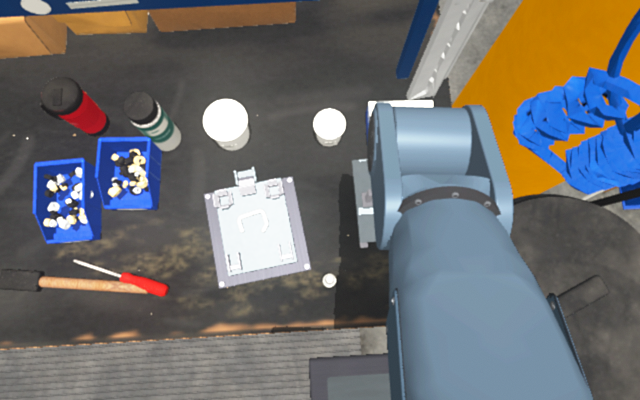

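```bash
python3 - <<'E'
from h import *
a=cv2.imread('pics/top0.png').astype(float)+cv2.imread('pics/top1.png')+cv2.imread('pics/top5.png')
cv2.imwrite('pics/avg.png',np.uint8(a/3))
crop('avg',205,165,300,215,8,'far');crop('avg',215,235,310,290,8,'near')
E
```

```text
(no output)
```

View pics/far.png

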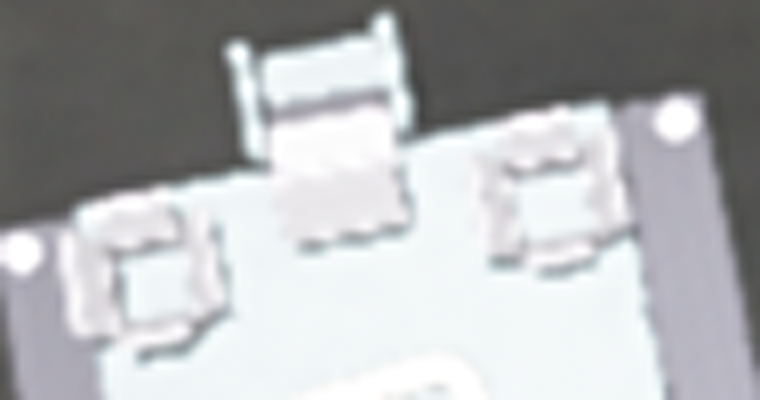

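View pics/near.png

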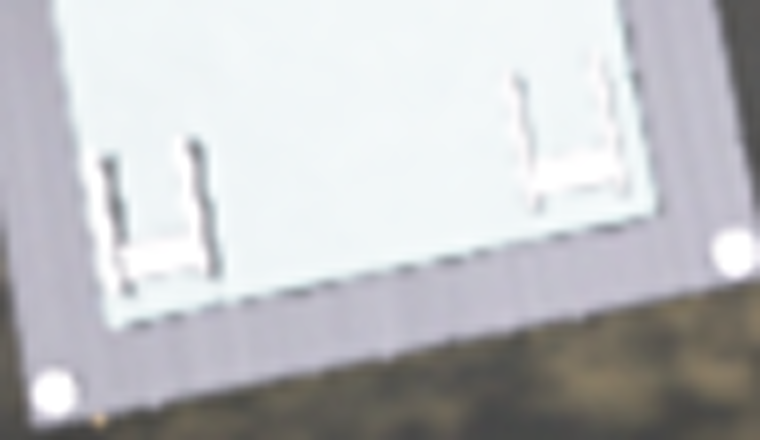

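```bash
python3 - <<'E'
from h import *
np.set_printoptions(precision=1,suppress=True)
def P(a,b,o,z): return px2z('top',a/8+o[0]-.44,b/8+o[1]-.44,z)[:2]
N=(215,235);F=(205,165)
m={'kL':(P(160,258,N,70),(-73.5,50)),'kR':(P(576,173,N,70),(-73.5,-50)),
'cL':(P(155,285,F,51),(60,50)),'cR':(P(558,208,F,51),(60,-50)),
'dTR':(P(608,100,F,51),(86,-68)),'dBL':(P(112,326,N,51),(-86,68)),'dBR':(P(660,212,N,51),(-86,-68)),'dTL':(P(75,208,F,51),(86,68))}
for k,(w,b) in m.items(): print(k,w)
def fit(keys):
    W=np.array([m[k][0] for k in keys]);B=np.array([m[k][1] for k in keys])
    D=W-W.mean(0);b=B-B.mean(0);a=np.arctan2((b[:,0]*D[:,1]-b[:,1]*D[:,0]).sum(),(b*D).sum());R=np.array([[np.cos(a),-np.sin(a)],[np.sin(a),np.cos(a)]])
    c=W.mean(0)-R@B.mean(0);print(keys,c,np.degrees(a));print((W-c)@R-B);return c,a
fit(['kL','kR','cL','cR']);fit(['dTL','dTR','dBR','dBL']);c,a=fit(list(m))
# shoe bolts
q=[P(22,252,F,5),P(677,122,F,5),P(735,252,N,5),P(53,393,N,5)];print(np.mean(q,0),q)
E
```

```text
kL [429.  290.5]
kR [443.4 191.2]
cL [563.7 311.7]
cR [577.5 210.8]
dTR [604.6 197.1]
dBL [415.  305.5]
dBR [434.7 172.3]
dTL [584.5 331.3]
['kL', 'kR', 'cL', 'cR'] [510.1 252. ] 8.418181053224945
[[-1.  -0.1]
 [-1.4 -0.4]
 [ 1.8  1.2]
 [ 0.7 -0.7]]
['dTL', 'dTR', 'dBR', 'dBL'] [509.7 251.6] 8.475841509827726
[[-0.3 -0.1]
 [-0.2  0.1]
 [ 0.1  0.7]
 [ 0.3 -0.7]]
['kL', 'kR', 'cL', 'cR', 'dTR', 'dBL', 'dBR', 'dTL'] [509.9 251.8] 8.45035707369717
[[-0.8  0.2]
 [-1.2 -0.2]
 [ 2.   1.4]
 [ 0.8 -0.5]
 [-0.3 -0. ]
 [ 0.  -1. ]
 [-0.1  0.4]
 [-0.5 -0.3]]
[506.1 255.2] [array([584.8, 354.6]), array([609.9, 182. ]), array([427.6, 155.5]), array([402.3, 328.7])]
```

```bash
python3 - <<'E'
from h import *
print(delta([529.6,254.7,170],[180,0,98.4]))
D=np.load('pics/top5.npy');
for v in range(164,194,3): print(v,[ (px2w('top',u,v,D[v,u])[2].round(0) if D[v,u]>0 else -1) for u in range(234,260,3)])
D=np.load('pics/side1.npy')
for a,b in [(255,100),(255,130),(255,145),(255,155)]:
    u=int(a/3.8+290);v=int(b/3.8+60);print(a,b,px2w('side',u,v,D[v,u]))
E
```

```text
(array([254.57,   7.2 , -11.3 ]), array([-0.12, -0.02, -7.23]))
164 [np.float64(-1.0), np.float64(-1.0), np.float64(-3.0), np.float64(-1.0), np.float64(1.0), np.float64(-4.0), np.float64(-1.0), np.float64(-2.0), np.float64(-0.0)]
167 [np.float64(-1.0), np.float64(-2.0), np.float64(-1.0), np.float64(-0.0), np.float64(-1.0), np.float64(-2.0), np.float64(71.0), np.float64(-0.0), np.float64(-2.0)]
170 [np.float64(1.0), np.float64(2.0), np.float64(3.0), np.float64(-2.0), np.float64(-1.0), np.float64(50.0), np.float64(72.0), np.float64(-1.0), np.float64(1.0)]
173 [np.float64(72.0), np.float64(52.0), np.float64(48.0), np.float64(50.0), np.float64(49.0), np.float64(51.0), np.float64(51.0), np.float64(60.0), np.float64(3.0)]
176 [np.float64(-2.0), np.float64(64.0), np.float64(52.0), np.float64(50.0), np.float64(49.0), np.float64(63.0), np.float64(71.0), np.float64(70.0), np.float64(0.0)]
179 [np.float64(-2.0), np.float64(70.0), np.float64(68.0), np.float64(68.0), np.float64(68.0), np.float64(66.0), np.float64(71.0), np.float64(72.0), np.float64(-2.0)]
182 [np.float64(-2.0), np.float64(70.0), np.float64(68.0), np.float64(67.0), np.float64(66.0), np.float64(68.0), np.float64(69.0), np.float64(67.0), np.float64(52.0)]
185 [np.float64(0.0), np.float64(68.0), np.float64(69.0), np.float64(65.0), np.float64(86.0), np.float64(86.0), np.float64(86.0), np.float64(52.0), np.float64(51.0)]
188 [np.float64(53.0), np.float64(49.0), np.float64(86.0), np.float64(83.0), np.float64(82.0), np.float64(80.0), np.float64(78.0), np.float64(49.0), np.float64(53.0)]
191 [np.float64(51.0), np.float64(51.0), np.float64(79.0), np.float64(77.0), np.float64(75.0), np.float64(76.0), np.float64(76.0), np.float64(72.0), np.float64(50.0)]
255 100 [528.96564417  10.94315309 333.70579197]
255 130 [526.64389783  15.96757465 317.10905583]
255 145 [528.75090048   9.32239482 307.71181368]
255 155 [528.42712282   9.85458896 303.42131972]
```

```bash
python3 -m creep '-1 8 0 -4 0 0 0;-1 18 0 -4 0 0 0;-1 22 1 -4 0 0 0;-1 22 1 0 0 0 -1;-1 22 1 0 0 0 -1;-1 22 1 0 0 0 -1;-1 22 1 0 0 0 -1;-1 22 1 0 0 0 -1;-1 22 1 0 0 0 -1;-1 22 0 0 0 0 -1;-1 22 0 0 0 0 -0.2;-1 18 0 0 0 0 0;-1 10 0 0 0 0 0;-1 0 0 0 0 0 0;-1 0 0 0 0 0 0;-1 0 0 0 0 0 0'; python3 - <<'E'
from h import *
st();print(delta([529.6,254.7,170],[180,0,98.4]))
snap('side','side6');snap('top','top6')
E
```

```text
t: 9.03
eef_pos: [515.8, 250.7, 171.8]
orientation: [-180.0, 0.0, 98.4]
ft_force: [0.2, 0.3, -5.8]
opening: 10.5
9.03 [515.8 250.7 171.8] [-1.7998e+02  2.0000e-02  9.8360e+01] F [ 0.2  0.3 -5.8] T [ 0.04 -0.02  0.01] 10.5
(array([ 1.92, 14.19,  1.78]), array([-0.02,  0.02, -0.04]))
```

View pics/side6.png

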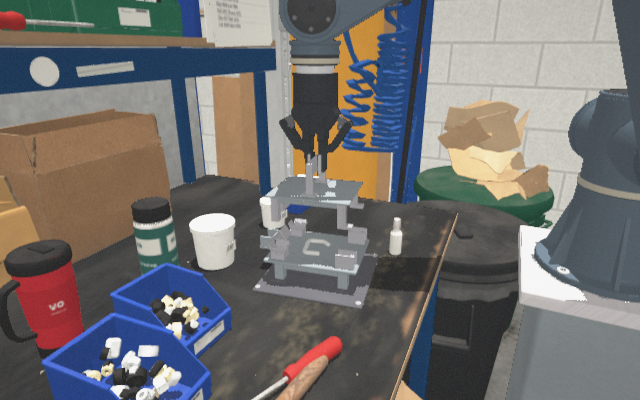

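View pics/top6.png

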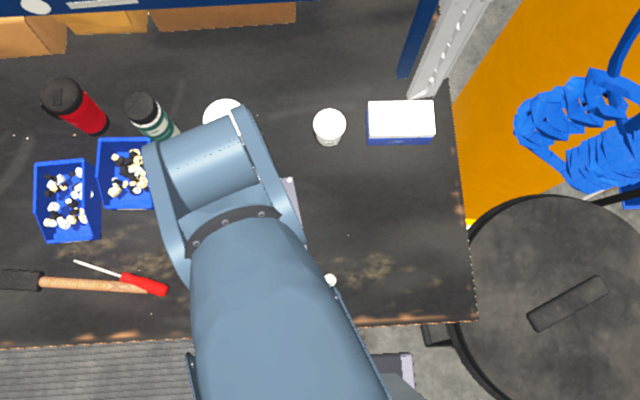

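```bash
python3 -m creep '-1 1 7 0 0 0 0;-1 1 7.2 0 0 0 0;-1 0 0 0 -4 0 0;-1 0 0 0 -4 0 0;-1 0 0 0 -4 0 0;-1 0 0 0 -4 0 0;-1 0 0 0 0 0 0;-1 0 0 0 0 0 0;-1 0 0 0 0 0 0'; python3 - <<'E'
from h import *
st()
snap('side','side7');crop('side7',240,140,400,310,4.4,'s7')
E
```

```text
t: 9.88
eef_pos: [530.3, 255.5, 172.2]
orientation: [164.1, -0.0, 98.4]
ft_force: [1.4, 0.0, -5.9]
opening: 10.7
9.88 [530.3 255.5 172.2] [ 1.6407e+02 -1.0000e-02  9.8350e+01] F [ 1.4  0.  -5.9] T [-0.1   0.43  0.  ] 10.7
```

View pics/s7.png

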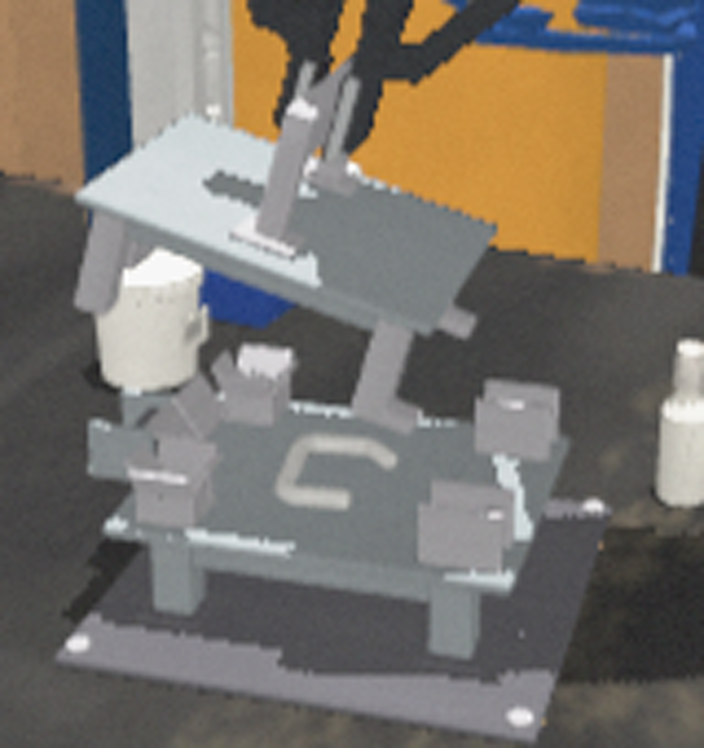

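```bash
cat >> h.py <<'E'
def frame_pts(pts,mode,st=None):
    # pts in handle frame -> world. handle axes: x=tool y, y=tool x, z=-tool z
    s=st or telemetry.read_state();R=Ro.from_euler('xyz',s['orientation'],degrees=True).as_matrix()
    H=np.stack([R[:,1],R[:,0],-R[:,2]],1)
    o=s['eef_pos']+(H[:,2]*46.1 if mode=='tool' else H[:,2]*17.1+[0,0,29])
    return o+np.array(pts,float)@H.T
E
python3 - <<'E'
from h import *
names={'toeL bottom outer':(-79,57,-96),'toeL bot inner':(-79,43,-96),'toeR bot outer':(-79,-57,-96),'toeR top outer':(-79,-43,-89),'deckNL':(-75,61,-46),'deckFL':(75,61,-46),'deckFR':(75,-61,-46),'deckNR':(-75,-61,-46),'footL out':(67,57,-96)}
for m in('tool','world'):
    for k,P in zip(names,frame_pts(list(names.values()),m)):
        u,v=w2px('side',P);print(m,k,P.round(1),round((u-240)*4.4),round((v-140)*4.4))
E
```

```text
tool toeL bottom outer [460.6 302.9 102.5] 408 443
tool toeL bot inner [462.6 289.  102.5] 417 427
tool toeR bot outer [477.1 190.1 102.4] 473 333
tool toeR top outer [473.2 203.6 109.2] 470 331
tool deckNL [450.2 305.4 151.6] 432 332
tool deckFL [592.9 326.3 192.8] 73 195
tool deckFR [610.6 205.6 192.8] 188 112
tool deckNR [467.9 184.7 151.6] 499 228
tool footL out [599.5 323.2 142.5] 70 309
world toeL bottom outer [468.5 304.  103.6] 388 438
world toeL bot inner [470.5 290.2 103.6] 398 422
world toeR bot outer [485.  191.2 103.6] 456 328
world toeR top outer [481.1 204.8 110.3] 453 327
world deckNL [458.1 306.5 152.7] 411 327
world deckFL [600.8 327.5 193.9] 54 190
world deckFR [618.5 206.8 193.9] 171 109
world deckNR [475.8 185.8 152.7] 482 224
world footL out [607.4 324.4 143.7] 52 305
```

```bash
python3 - <<'E'
from h import *
a=np.radians(8.45);R=np.array([[np.cos(a),-np.sin(a)],[np.sin(a),np.cos(a)]])
def L(x,y,z): return np.r_[R@[x,y]+[509.8,251.8],51+z]
for k,p in {'NL':(-86,68,0),'FL':(86,68,0),'NR':(-86,-68,0),'keepL +y top inner':(-69.5,50,19),'cheekL outer near top':(-81,60,26),'cheekL outer far top':(-47,60,26),'cheekL inner-side near top':(-81,40,26),'R cheek outer near':(-81,-60,26),'R far':(-47,-60,26),'R +y near':(-81,-40,26),'R +y far':(-47,-40,26)}.items():
    u,v=w2px('side',L(*p));print(k,round((u-240)*4.4),round((v-140)*4.4))
E
```

```text
NL 512 588
FL 102 528
NR 572 437
keepL +y top inner 482 517
cheekL outer near top 506 517
cheekL outer far top 420 505
cheekL inner-side near top 516 493
R cheek outer near 560 391
R far 486 383
R +y near 552 410
R +y far 476 401
```

```bash
cat >> h.py <<'E'
A=np.radians(8.45);R2=np.array([[np.cos(A),-np.sin(A),0],[np.sin(A),np.cos(A),0],[0,0,1]]);C=np.array([509.8,251.8,51.])
def rep():
    s=telemetry.read_state();st()
    P=(frame_pts([(-79,0,-96),(60,50,-96),(60,-50,-96),(0,0,0),(-79,50,-96),(-79,-50,-96)],'tool',s)-C)@R2
    print('T',P[0].round(1),'farL',P[1].round(1),'farR',P[2].round(1),'handle',P[3].round(1),'tilt',round(s['orientation'][0],2))
    return s,P
def toT(T,tilt,yaw=98.45):
    # tool shift/turn to put toe mid at T (lower frame) with tilt deg
    s=telemetry.read_state();R=Ro.from_euler('xyz',s['orientation'],degrees=True)
    G=Ro.from_euler('z',yaw,degrees=True)*Ro.from_euler('x',180-tilt,degrees=True);M=G.as_matrix()
    H=np.stack([M[:,1],M[:,0],-M[:,2]],1)
    tcp=R2@np.array(T,float)+C-H@np.array([-79,0,-96+46.1])
    print('shift',R.inv().apply(tcp-s['eef_pos']).round(2),'turn',(R.inv()*G).as_rotvec(degrees=True).round(2))
E
python3 - <<'E'
from h import *
rep();toT([-60,0,12],16);toT([-60,0,3],16)
E
```

```text
9.93 [530.4 255.5 172.1] [ 1.6406e+02 -1.0000e-02  9.8350e+01] F [-0.7 -0.3 -5.6] T [-0.04  0.44 -0.  ] 10.8
T [-41.3   0.7  51.4] farL [92.5 50.5 89.6] farR [ 92.3 -49.5  89.6] handle [  8.3   0.6 165.5] tilt 164.06
shift [ -0.65 -28.87  32.71] turn [-0.06  0.02 -0.1 ]
shift [ -0.65 -31.34  41.36] turn [-0.06  0.02 -0.1 ]
```

```bash
python3 -m creep '-1 -0.6 -4 4 0 0 -0.1;-1 0 -7 8 0 0 0;-1 0 -7 8 0 0 0;-1 0 -6 8 0 0 0;-1 0 -4 4 0 0 0;-1 0 0 0 0 0 0;-1 0 0 0 0 0 0;-1 0 0 0 0 0 0'; python3 - <<'E'
from h import *
rep();toT([-60,0,3],16)
snap('side','side8');crop('side8',240,140,400,310,4.4,'s8')
E
```

```text
t: 10.6
eef_pos: [512.2, 252.4, 133.9]
orientation: [163.9, 0.0, 98.5]
ft_force: [0.1, -0.3, -5.7]
opening: 10.8
10.6 [512.2 252.4 133.9] [1.6395e+02 1.0000e-02 9.8470e+01] F [ 0.1 -0.3 -5.7] T [-0.06  0.41 -0.01] 10.8
T [-59.6   0.1  13.1] farL [73.9 50.2 51.5] farR [ 74.  -49.8  51.5] handle [-10.3   0.2 127.2] tilt 163.95
shift [-0.19 -3.09  9.66] turn [0.05 0.01 0.03]
```

View pics/s8.png

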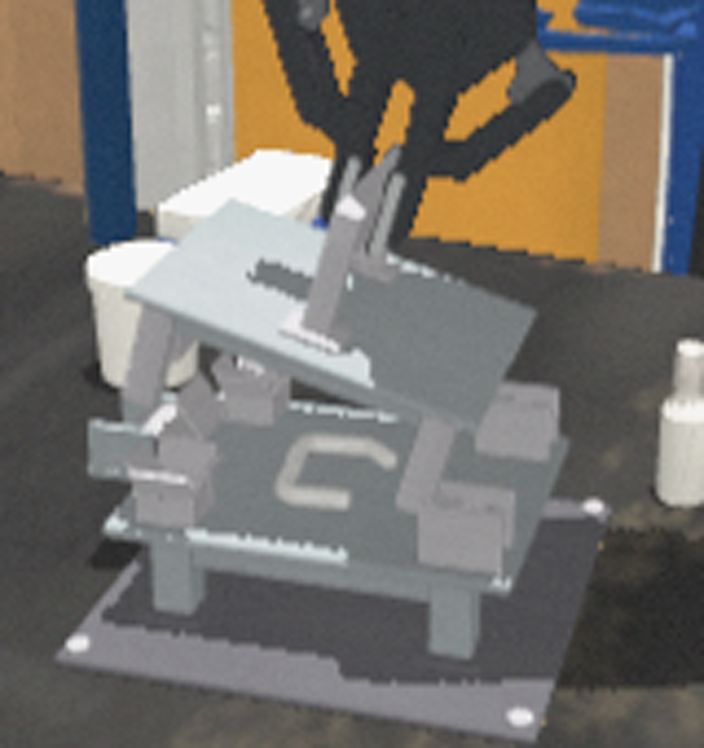

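```bash
python3 -m creep '-1 0 -0.8 2.9 0 0 0;-1 0 -0.8 2.9 0 0 0;-1 0 -0.55 1.9 0 0 0;-1 0 -0.28 1 0 0 0;-1 0 0 0 0 0 0;-1 0 0 0 0 0 0'; python3 -c "
from h import *
rep()"; python3 -m creep '-1 0 -0.28 1 0 0 0;-1 0 0 0 0 0 0;-1 0 0 0 0 0 0';python3 -m creep '-1 0 -0.28 1 0 0 0;-1 0 0 0 0 0 0;-1 0 0 0 0 0 0'; python3 -c "
from h import *
rep()"
```

```text
t: 11.15
eef_pos: [511.8, 252.1, 124.3]
orientation: [164.0, 0.0, 98.5]
ft_force: [-0.1, 0.4, -5.5]
opening: 10.2
11.15 [511.8 252.1 124.3] [1.6401e+02 3.0000e-02 9.8470e+01] F [-0.1  0.4 -5.5] T [-0.02  0.41 -0.02] 10.2
T [-60.2  -0.    3.6] farL [73.4 50.  41.9] farR [ 73.5 -50.   41.9] handle [-10.7   0.  117.6] tilt 164.01
t: 11.4
eef_pos: [511.8, 252.2, 123.3]
orientation: [164.0, 0.0, 98.5]
ft_force: [0.0, 0.5, -5.8]
opening: 10.3
t: 11.65
eef_pos: [511.8, 252.1, 122.3]
orientation: [164.0, 0.0, 98.5]
ft_force: [1.0, -0.1, -6.1]
opening: 10.4
11.65 [511.8 252.1 122.3] [1.640e+02 3.000e-02 9.847e+01] F [ 1.  -0.1 -6.1] T [-0.03  0.41 -0.03] 10.4
T [-60.2  -0.    1.5] farL [73.5 50.  39.8] farR [ 73.5 -50.   39.8] handle [-10.7   0.  115.6] tilt 164.0
```

```bash
for i in 1 2 ; do python3 -m creep '-1 0 -0.2 0.7 0 0 0;-1 0 0 0 0 0 0;-1 0 0 0 0 0 0'|egrep 'pos|force'; done;  python3 -c "
from h import *
rep()"
```

```text
eef_pos: [511.8, 252.1, 121.5]
ft_force: [0.1, 0.5, -5.2]
eef_pos: [511.8, 252.1, 120.8]
ft_force: [0.4, -0.6, -6.4]
12.15 [511.8 252.1 120.8] [1.640e+02 3.000e-02 9.847e+01] F [ 0.4 -0.6 -6.4] T [-0.09  0.43 -0.02] 10.5
T [-60.1  -0.    0.1] farL [73.5 50.  38.4] farR [ 73.5 -50.   38.4] handle [-10.7   0.  114.1] tilt 164.0
```

```bash
for i in 1 2 ; do python3 -m creep '-1 0 -0.2 0.7 0 0 0;-1 0 0 0 0 0 0;-1 0 0 0 0 0 0'|egrep 'pos|force'; done;  python3 -c "
from h import *
rep()"
```

```text
eef_pos: [512.1, 252.2, 120.4]
ft_force: [0.5, -0.4, -2.9]
eef_pos: [512.5, 252.3, 120.1]
ft_force: [1.7, -1.0, 4.0]
12.65 [512.5 252.3 120.1] [1.6391e+02 1.0000e-02 9.8470e+01] F [ 1.7 -1.   4. ] T [-0.21  0.2  -0.02] 10.3
T [-59.4   0.1  -0.8] farL [74.2 50.1 37.7] farR [ 74.2 -49.9  37.7] handle [-1.010e+01  1.000e-01  1.133e+02] tilt 163.91
```

```bash
python3 -m creep '-1 0 0.4 -1.5 0 0 0;-1 0 -1.9 -0.55 0 0 0;-1 0 -1.9 -0.55 0 0 0;-1 0 -1.9 -0.55 0 0 0;-1 0 -1.9 -0.55 0 0 0;-1 0 0 0 0 0 0';  python3 -c "
from h import *
rep()"
```

```text
t: 13.15
eef_pos: [503.3, 250.8, 120.6]
orientation: [164.1, 0.0, 98.5]
ft_force: [-1.0, -0.1, -5.0]
opening: 10.3
13.15 [503.3 250.8 120.6] [1.6405e+02 4.0000e-02 9.8470e+01] F [-1.  -0.1 -5. ] T [-0.08  0.39 -0.03] 10.3
T [-68.8  -0.1  -0. ] farL [64.8 50.  38.1] farR [ 64.8 -50.   38.2] handle [-19.3   0.  114. ] tilt 164.05
```

```bash
python3 -m creep '-1 0 -1.9 -0.55 0 0 0;-1 0 -1.9 -0.55 0 0 0;-1 0 0 0 0 0 0'|egrep 'pos|force';python3 -m creep '-1 0 -1.5 -0.43 0 0 0;-1 0 0 0 0 0 0;-1 0 0 0 0 0 0';  python3 -c "
from h import *
rep();snap('side','side9');crop('side9',240,140,400,310,4.4,'s9')"
```

```text
eef_pos: [499.6, 250.3, 120.8]
ft_force: [-0.6, -0.1, -5.6]
t: 13.65
eef_pos: [498.5, 250.2, 121.0]
orientation: [164.0, 0.0, 98.5]
ft_force: [0.8, -0.9, -5.3]
opening: 10.4
13.65 [498.5 250.2 121. ] [1.640e+02 3.000e-02 9.847e+01] F [ 0.8 -0.9 -5.3] T [-0.13  0.46  0.07] 10.4
T [-73.6  -0.    0.3] farL [60.  50.1 38.6] farR [ 60.  -49.9  38.6] handle [-2.410e+01  1.000e-01  1.143e+02] tilt 164.0
```

View pics/s9.png

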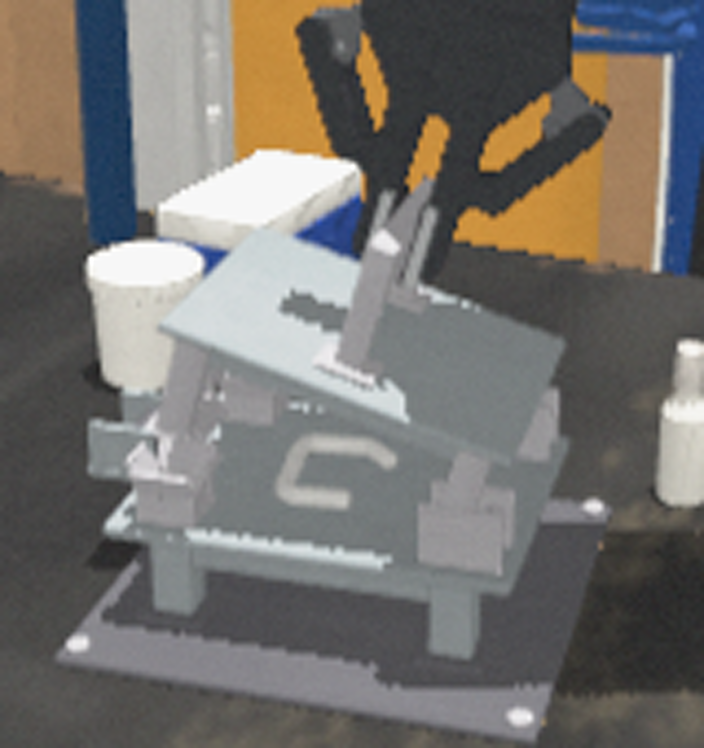

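```bash
for i in 1 2 3; do python3 -m creep '-1 0 -0.96 -0.28 0 0 0;-1 0 0 0 0 0 0;-1 0 0 0 0 0 0'|egrep 'pos|force'; done;  python3 -c "
from h import *
rep()"
```

```text
eef_pos: [497.5, 250.0, 121.0]
ft_force: [0.0, 0.2, -5.9]
eef_pos: [496.5, 249.9, 121.0]
ft_force: [-0.2, 0.3, -5.1]
eef_pos: [495.7, 249.8, 121.1]
ft_force: [0.4, -0.1, -5.3]
14.45 [495.7 249.8 121.1] [1.6398e+02 2.0000e-02 9.8470e+01] F [ 0.4 -0.1 -5.3] T [-0.04  0.23 -0.06] 10.4
T [-76.4  -0.    0.3] farL [57.1 50.1 38.7] farR [ 57.2 -49.9  38.7] handle [-2.700e+01  1.000e-01  1.144e+02] tilt 163.98
```

```bash
python3 -m creep '-1 0 1.69 2.79 2 0 0;-1 0 1.69 2.79 2 0 0;-1 0 0 0 0 0 0;-1 0 0 0 0 0 0'|egrep 'pos|force';  python3 -c "
from h import *
rep();toT([-77,0,0.3],8,98.45)"
```

```text
eef_pos: [500.4, 250.3, 116.3]
ft_force: [0.6, 0.2, -5.7]
14.78 [500.4 250.3 116.3] [1.6796e+02 3.0000e-02 9.8450e+01] F [ 0.6  0.2 -5.7] T [-0.01  0.37 -0.06] 10.4
T [-76.4  -0.1   0. ] farL [59.5 49.9 29. ] farR [ 59.6 -50.1  29. ] handle [-19.2  -0.  110.4] tilt 167.96
shift [0.06 2.78 5.28] turn [4.04 0.03 0.01]
```

```bash
python3 -m creep '-1 0 1.4 2.65 2 0 0;-1 0 0 0 0 0 0;-1 0 1.4 2.65 2 0 0;-1 0 0 0 0 0 0;-1 0 0 0 0 0 0'|egrep 'pos|force';  python3 -c "
from h import *
rep();toT([-77.5,0,0.2],6,98.45)
snap('side','side10');crop('side10',240,140,400,310,4.4,'s10')"
```

```text
eef_pos: [503.9, 250.9, 111.7]
ft_force: [-0.2, 0.1, -5.3]
15.2 [503.9 250.9 111.7] [1.7192e+02 4.0000e-02 9.8460e+01] F [-0.2  0.1 -5.3] T [0.04 0.24 0.  ] 10.5
T [-77.2  -0.1   0.2] farL [60.4 50.  19.7] farR [ 60.4 -50.   19.8] handle [-12.5   0.  106.3] tilt 171.92
shift [0.02 1.47 2.84] turn [2.08 0.04 0.01]
```

View pics/s10.png

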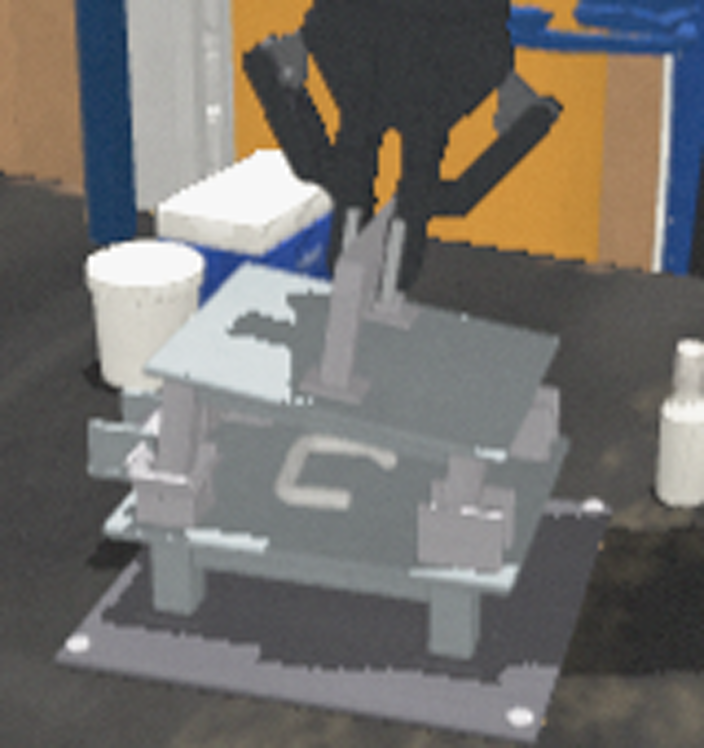

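```bash
python3 -m creep '-1 0 0.73 1.42 1 0 0;-1 0 0.73 1.42 1 0 0;-1 0 0 0 0 0 0;-1 0 0 0 0 0 0'|egrep 'pos|force'; python3 -m creep '-1 0 0.7 1.4 1 0 0;-1 0 0 0 0 0 0;-1 0 0 0 0 0 0'|egrep 'pos|force'; python3 -c "
from h import *
rep();toT([-78,0,0],4,98.45)"
```

```text
eef_pos: [505.8, 251.3, 109.2]
ft_force: [-2.3, -0.3, -2.5]
eef_pos: [506.7, 251.4, 107.9]
ft_force: [-3.2, 0.3, -0.7]
15.83 [506.7 251.4 107.9] [1.750e+02 2.000e-02 9.846e+01] F [-3.2  0.3 -0.7] T [0.05 0.47 0.02] 10.6
T [-77.5   0.    0.3] farL [61.  50.1 12.4] farR [ 61.  -49.9  12.5] handle [-7.200e+00  1.000e-01  1.029e+02] tilt 175.0
shift [-0.06  0.32  1.69] turn [1.   0.02 0.02]
```

```bash
python3 -m creep '-0.7 0 0 0 0 0 0;-0.4 0 0 0 0 0 0;0 0 0 0 0 0 0;0 0 0 0 0 0 0;0 0 0 0 0 0 0;0 0 0 0 0 0 0;0 0 0 0 0 0 0;0 0 0 -8 0 0 0;0 0 0 -15 0 0 0;0 0 0 -20 0 0 0;0 0 0 -20 0 0 0;0 0 0 -10 0 0 0;0 0 0 0 0 0 0'; python3 -c "
from h import *
st();snap('side','side11');crop('side11',240,140,400,310,4.4,'s11')"
```

```text
t: 16.92
eef_pos: [501.2, 250.9, 183.2]
orientation: [174.8, -0.0, 98.5]
ft_force: [0.3, -0.2, -0.3]
opening: 42.5
16.92 [501.2 250.9 183.2] [ 1.7477e+02 -3.0000e-02  9.8470e+01] F [ 0.3 -0.2 -0.3] T [-0.03  0.1   0.  ] 42.5
```

View pics/s11.png

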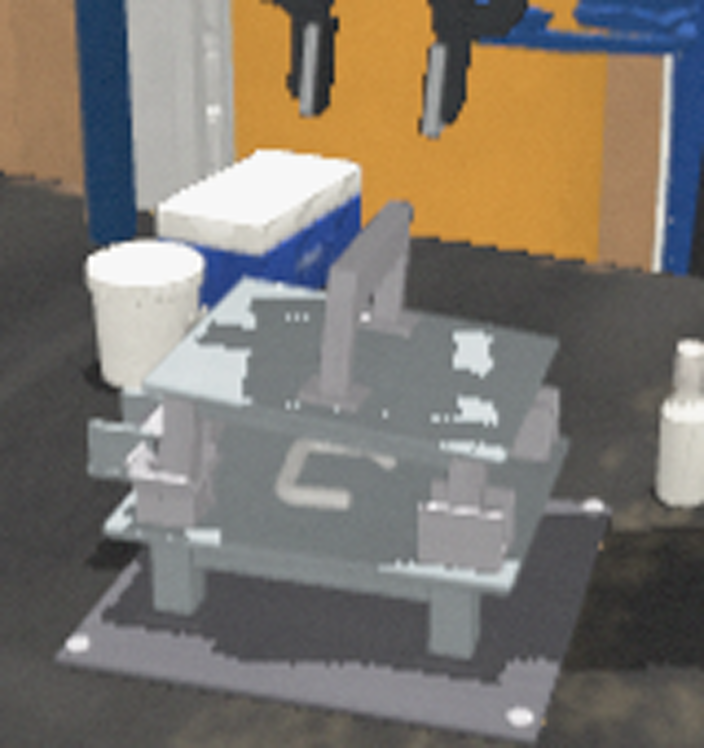

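```bash
python3 -m creep '-1 0 0 -5 2.6 0 0;-1 0 0 -5 2.6 0 0;-1 0 0 0 0 0 6.9;-1 0 0 0 0 0 6.9;-1 0 0 0 0 0 6.9;-1 0 0 0 0 0 6.9;-1 0 0 0 0 0 6.9;-1 0 0 0 0 0 6.9;-1 0 0 0 0 0 6.9;-1 0 0 0 0 0 6.9;-1 0 0 0 0 0 6.9;-1 0 0 0 0 0 6.9;-1 0 0 0 0 0 6.9;-1 0 0 0 0 0 6.9;-1 0 0 0 0 0 6.9;-1 0 0 0 0 0 0;-1 0 0 0 0 0 0'; python3 -c "
from h import *
st();print(delta([569.5,260.7,130],[180,0,8.45]))"
```

```text
t: 18.38
eef_pos: [499.3, 250.2, 189.5]
orientation: [180.0, 0.3, 9.0]
ft_force: [0.5, -0.3, 0.1]
opening: -0.0
18.38 [499.3 250.2 189.5] [179.95   0.29   8.98] F [ 0.5 -0.3  0.1] T [0.02 0.03 0.  ] -0.0
(array([71.31,  0.54, 59.15]), array([0.05, 0.29, 0.53]))
```

```bash
python3 -m creep '-1 15 0.3 0 0 0.3 0.5;-1 22 0.3 0 0 0 0;-1 22 0 0 0 0 0;-1 12 0 5 0 0 0;-1 0 0 20 0 0 0;-1 0 0 25 0 0 0;-1 0 0 20 0 0 0;-1 0 0 12 0 0 0;-1 0 0 5 0 0 0;-1 0 0 0 0 0 0;-1 0 0 0 0 0 0'; python3 -c "
from h import *
st();snap('side','side12');crop('side12',240,140,400,310,4.4,'s12')"
```

```text
t: 19.3
eef_pos: [570.5, 260.3, 104.4]
orientation: [180.0, -0.2, 8.3]
ft_force: [0.3, -0.4, 0.1]
opening: 0.0
19.3 [570.5 260.3 104.4] [ 1.7998e+02 -1.5000e-01  8.3400e+00] F [ 0.3 -0.4  0.1] T [-0.05 -0.07  0.03] 0.0
```

View pics/s12.png

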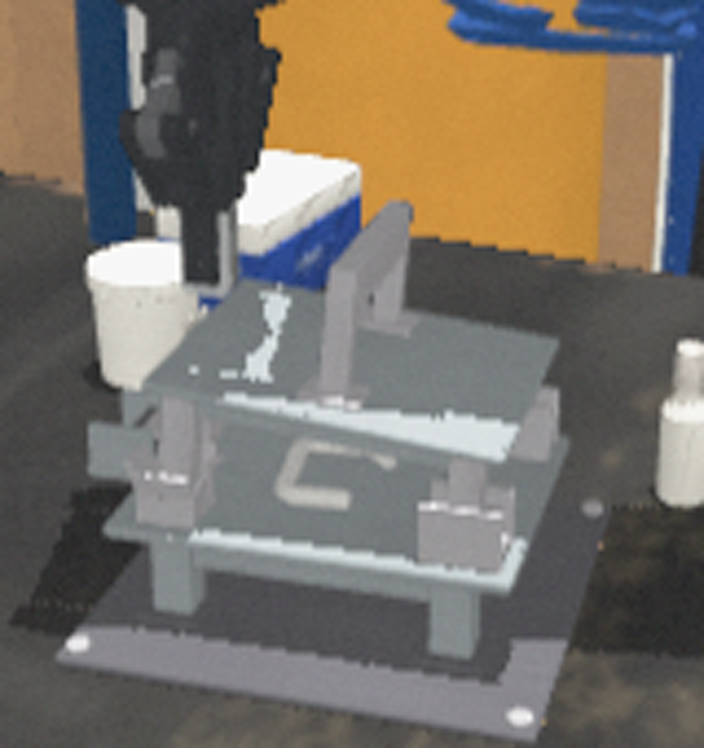

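```bash
python3 -m creep '-1 0 0 5 0 0 0;-1 0 0 5 0 0 0;-1 0 0 3 0 0 0;-1 0 0 2 0 0 0;-1 0 0 0 0 0 0'|egrep 'pos|force'; for i in 1 2 3 4; do python3 -m creep '-1 0 0 1.5 0 0 0;-1 0 0 0 0 0 0'|egrep 'pos|force'; done
```

```text
eef_pos: [569.9, 260.0, 88.1]
ft_force: [-0.2, 0.4, -0.2]
eef_pos: [570.3, 260.1, 87.1]
ft_force: [1.3, -0.1, 0.2]
eef_pos: [570.6, 260.2, 85.9]
ft_force: [2.4, 0.1, 2.2]
eef_pos: [570.7, 260.2, 84.4]
ft_force: [2.2, 0.1, 3.0]
eef_pos: [570.0, 260.0, 82.5]
ft_force: [-0.2, 0.1, 0.4]
```

```bash
for i in 1 2 3 4 5; do python3 -m creep '-1 0 0 1.5 0 0 0;-1 0 0 0 0 0 0'|egrep 'pos|force'; done
```

```text
eef_pos: [569.4, 259.9, 80.3]
ft_force: [0.0, 0.5, -0.3]
eef_pos: [569.8, 260.0, 79.1]
ft_force: [-0.1, -0.3, 0.6]
eef_pos: [569.9, 260.0, 77.7]
ft_force: [0.5, 0.9, 0.8]
eef_pos: [570.0, 260.1, 76.3]
ft_force: [-0.2, -0.0, -0.6]
eef_pos: [570.0, 260.0, 74.8]
ft_force: [-0.3, -0.9, -0.4]
```

```bash
python3 -c "
from h import *
st();snap('side','side13');crop('side13',240,140,400,310,4.4,'s13')"
```

```text
21.27 [570.  260.   74.8] [ 1.7997e+02 -8.0000e-02  8.2700e+00] F [-0.3 -0.9 -0.4] T [ 0.02 -0.03  0.04] 0.3
```

View pics/s13.png

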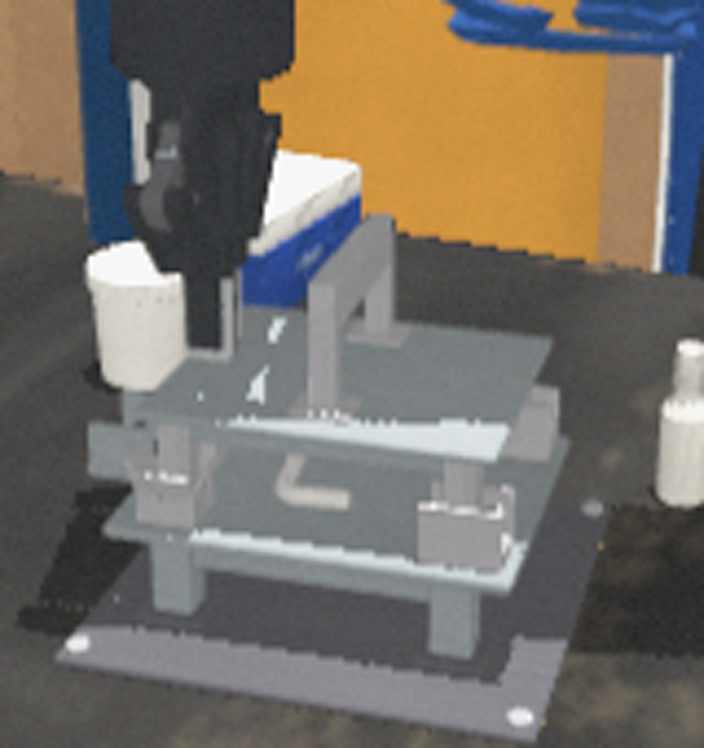

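```bash
for i in 1 2 3 4 5; do python3 -m creep '-1 0 0 1 0 0 0;-1 0 0 0 0 0 0'|egrep 'pos|force'; done
```

```text
eef_pos: [570.1, 260.0, 74.0]
ft_force: [-0.5, 0.9, -0.6]
eef_pos: [570.3, 260.1, 73.7]
ft_force: [-2.8, -1.1, 5.9]
eef_pos: [570.4, 260.2, 73.6]
ft_force: [-6.0, -2.1, 15.0]
eef_pos: [570.8, 260.3, 73.5]
ft_force: [-7.6, -3.4, 22.4]
eef_pos: [571.4, 260.4, 73.5]
ft_force: [-8.4, -4.3, 27.6]
```

```bash
python3 -m creep '-1 0 0 -6 0 0 0;-1 0 0 -15 0 0 0;-1 0 0 -30 0 0 0;-1 0 0 -35 0 0 0;-1 -20 0 -35 0 0 0;-1 -40 0 -20 0 0 0;-1 -40 0 0 0 0 0;-1 -40 0 0 0 0 0;-1 -40 0 0 0 0 0;-1 -40 0 0 0 0 0;-1 -20 0 0 0 0 0;-1 0 0 0 0 0 0'; python3 - <<'E'
from h import *
st();snap('side','side14');crop('side14',240,140,400,310,4.4,'s14');snap('top','top14')
def L(x,y,z): return R2@np.array([x,y,z])+C
for k,p in {'uNL':(-75,61,50),'uFL':(75,61,50),'uFR':(75,-61,50),'uNR':(-75,-61,50),'barL':(0,45,107)}.items():
    u,v=w2px('side',L(*p));print(k,round((u-240)*4.4),round((v-140)*4.4),w2px('top',L(*p)))
E
```

```text
t: 23.15
eef_pos: [331.8, 225.3, 209.4]
orientation: [180.0, -0.1, 8.3]
ft_force: [1.5, -0.1, 0.2]
opening: -0.1
23.15 [331.8 225.3 209.4] [ 1.7997e+02 -6.0000e-02  8.3400e+00] F [ 1.5 -0.1  0.2] T [-0.07 -0.04 -0.06] -0.1
uNL 491 461 (np.float64(226.0061953243623), np.float64(267.17896730369444))
uFL 127 414 (np.float64(212.90267180833473), np.float64(189.18257402893076))
uFR 231 305 (np.float64(276.1038121660205), np.float64(176.4565783616229))
uNR 549 340 (np.float64(291.3251179138294), np.float64(253.58352502241314))
barL 315 287 (np.float64(222.02251577464284), np.float64(220.6661871088286))
```

View pics/s14.png

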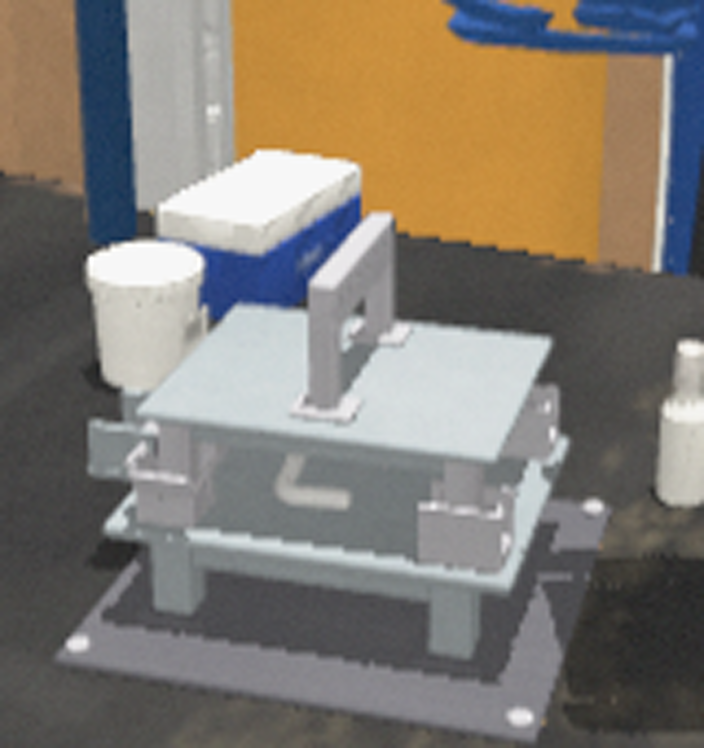

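View pics/top14.png

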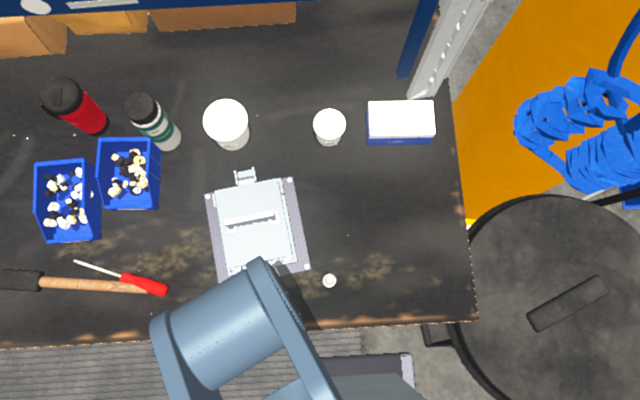

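```bash
python3 - <<'E'
from h import *
np.set_printoptions(precision=1,suppress=True,linewidth=150)
a=cv2.imread('pics/top14.png')[160:240,200:300];b=cv2.imread('pics/top0.png')[160:240,200:300]
cv2.imwrite('pics/cmp.png',cv2.resize(np.hstack([b,a]),None,fx=4,fy=4,interpolation=cv2.INTER_CUBIC))
a=cv2.imread('pics/side14.png')[215:275,255:315];b=cv2.imread('pics/side0.png')[215:275,255:315]
cv2.imwrite('pics/cmps.png',cv2.resize(np.hstack([b,a]),None,fx=6.6,fy=6.6,interpolation=cv2.INTER_CUBIC))
# plane fit of upper deck from top depth and side depth
for n,mk in(('top','top14'),('side','side14')):
    D=np.load(f'pics/{mk}.npy');Q=[]
    for v in range(0,400):
        for u in range(180,400):
            if D[v,u]>0:
                p=(px2w(n,u,v,D[v,u])-C)@R2
                if abs(p[0])<70 and abs(p[1])<57 and 42<p[2]<60 and abs(p[0])>14:Q.append(p)
    Q=np.array(Q);A_=np.c_[Q[:,:2],np.ones(len(Q))];k=np.linalg.lstsq(A_,Q[:,2],rcond=None)[0];print(n,len(Q),k*[1000,1000,1],'(mrad,mrad,z)')
# reference lower deck
for n,mk in(('top','top0'),('side','side0')):
    D=np.load(f'pics/{mk}.npy');Q=[]
    for v in range(0,400):
        for u in range(180,400):
            if D[v,u]>0:
                p=(px2w(n,u,v,D[v,u])-C)@R2
                if abs(p[0])<80 and abs(p[1])<35 and -8<p[2]<6 and abs(p[0])>30 :Q.append(p)
    Q=np.array(Q);A_=np.c_[Q[:,:2],np.ones(len(Q))];k=np.linalg.lstsq(A_,Q[:,2],rcond=None)[0];print(n,len(Q),k*[1000,1000,1])
E
```

```text
Traceback (most recent call last):
  File "h.py", line 7, in px2w
    p,R,t,f=cam(n);c=np.array([(u-p['cx'])/f*d,(v-p['cy'])/f*d,d]);return R.T@(c-t)
            ~~~^^^
  File "h.py", line 4, in cam
    p=cams.camera_params(n);R=cv2.Rodrigues(np.array(p['rvec'],float))[0];t=np.array(p['tvec'],float).ravel()
ValueError: time passes only in moves, steps and waits
```

View pics/cmp.png

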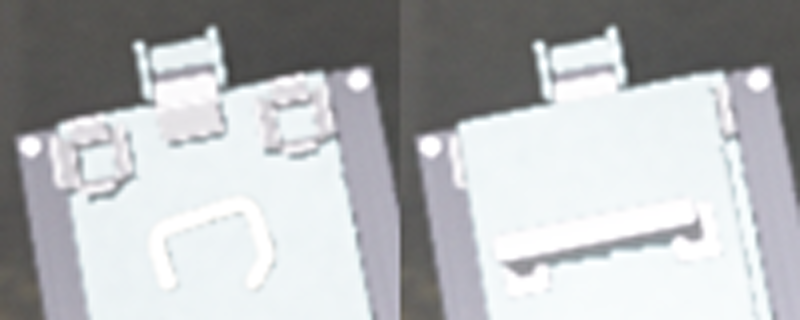

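View pics/cmps.png

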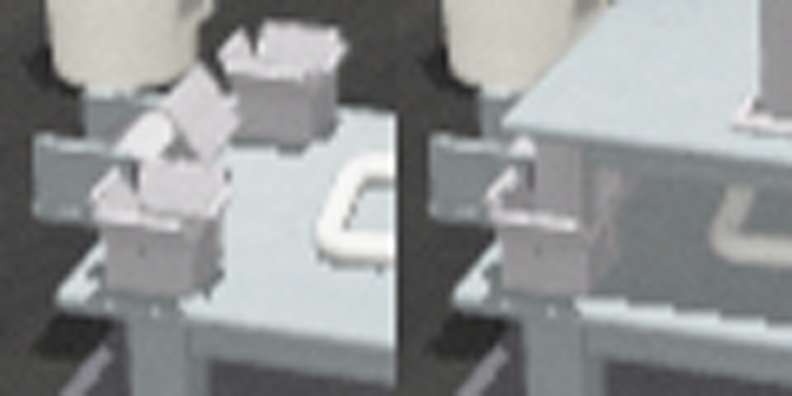

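```bash
python3 - <<'E'
from h import *
np.set_printoptions(precision=1,suppress=True,linewidth=150)
a=cv2.imread('pics/top14.png')[162:192,228:264];b=cv2.imread('pics/avg.png')[162:192,228:264]
cv2.imwrite('pics/cmp2.png',cv2.resize(np.hstack([b,a]),None,fx=11,fy=11,interpolation=cv2.INTER_CUBIC))
K={n:cam(n) for n in('top','side')}
def cloud(n,mk):
    p,R,t,f=K[n];D=np.load(f'pics/{mk}.npy');v,u=np.mgrid[0:400,0:640];m=D>0;d=D[m]
    c=np.c_[(u[m]-p['cx'])/f*d,(v[m]-p['cy'])/f*d,d];return ((c-t)@R-C)@R2
def pf(Q): 
    for i in range(3):
        A_=np.c_[Q[:,:2],np.ones(len(Q))];k=np.linalg.lstsq(A_,Q[:,2],rcond=None)[0];r=Q[:,2]-A_@k;Q=Q[abs(r)<2.5*r.std()]
    return len(Q),k*[1000,1000,1]
for n in('top','side'):
    Q=cloud(n,n+'14');Q=Q[(abs(Q[:,0])<70)&(abs(Q[:,1])<57)&(Q[:,2]>42)&(Q[:,2]<60)&(abs(Q[:,0])>16)];print(n,'upper',pf(Q))
    Q=cloud(n,n+'0');Q=Q[(abs(Q[:,0])<80)&(abs(Q[:,1])<35)&(Q[:,2]>-8)&(Q[:,2]<6)&(abs(Q[:,0])>30)&(Q[:,0]<50)];print(n,'lower',pf(Q))
E
```

```text
top upper (3398, array([-0.2, -0.3, 49.8]))
top lower (1245, array([-1.6,  2.1, -0.2]))
side upper (1381, array([ 0.2, -0.1, 50.9]))
side lower (373, array([-0.3,  0.2,  0.9]))
```

View pics/cmp2.png

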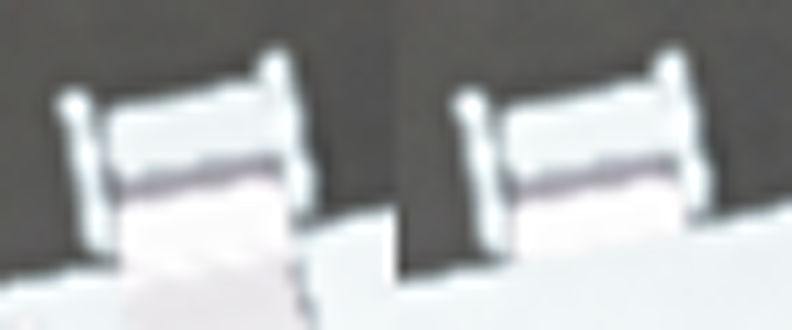

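The deck is level to under 1 mrad and 50.0 mm above the lower deck in both cameras. The catch is back at its starting position in the picture, the tub, carton and bottle look unmoved, and the arm is clear. Handing in.

```bash
python3 -c "
from h import *
print(ticket.sign_off());st()"
```

```text
the job is handed in; nothing more can be done
None
the job is handed in; nothing more can be done
```

I stacked the loose frame on the clamped one and handed the job in at about 23 s; the sign-off gave no verdict. I tilted it about 16° and slid the toes under the keeper bars. I then turned it down about the toes into the far cups, let go, and pressed the far edge down with the shut fingers until it stopped hard.

**Last checks that agreed:**
- **Height and level:** depth from both cameras puts the upper deck level to under 1 mrad, and 50.0 mm above the lower deck, which is its home height.
- **Catch:** in the top view it is back where it started, to within about 0.5 mm.
- **Surroundings:** the tub, carton and bottle look unmoved in the last top view. The clip's visible part looked in place from the side, though the upper frame hides most of it.
- **Arm:** it stood well clear at hand-in, reading about zero force.

**Things that disagreed or went wrong:**
- **Height reading:** the real fingertips sat about 29 mm short of the TCP reading along the tool. My first grasp closed on top of the grip bar because of this. I re-gripped and allowed for it from then on.
- **Catch force:** I read only about 3 N as the frame went past the catch, and did not see the roughly 20 N peak. The final press against the stop reached about 28 N downward (29 N in total), above the 20 N you suggested.
- **Final position:** the side view puts the frame about 2–4 mm nearer the robot than the centre of the lower frame. I put that down to play in the cups, which should allow only about 2 mm. I measured the lower frame about 4 mm (x) and -3 mm (y) off its shoe plate's centre, so the handle should still be within limits.
- **Last press:** the deck read about 1.4 mm higher than expected at the press. That fits the uncertainty in the fingertip correction, and the camera depth did not show it.

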